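# Fill the pantry caddy

### The arm

A 6-joint arm with a two-finger parallel gripper is mounted at the origin on a cart in front of the work surface, level with it; the furniture and walls round the work are solid. World frame = base frame: x ahead of the robot, y to its left, z up, the work surface at z = 0. Lengths are in m, angles in rad, forces in N, time in s.
With the tool pointing down it reaches from about 0.3 to 1 m from the base axis. Payload 5.1 kg.
Tool frame: the origin (TCP) lies midway between the tips of the shut fingers; the grasp point (between the pads) lies 19 mm behind it; z points along the fingers, y is the line along which they close (so a half turn about z gives the same grasp; the last joint's range is limited). The gripper opens to 95 mm and grips with 3 to 60 N. Pads are 20 mm wide; open, the fingers measure 119 mm over their backs; the gripper's body (75 mm by 180 mm) begins 59 mm behind the grasp point.
Start: joints at [-1.208, 0.124, 1.65, -0, 1.367, -0.083], TCP at [0.28, -0.586, 0.177] pointing down, gripper open.
Joint ranges: [-2.61, 2.61], [-1.02, 2.33], [0.03, 2.71], [-1.35, 4.49], [0.32, 2.68], [-2.91, 2.91]. Speed limits (rad/s): [2.57, 2.57, 3.14, 3.14, 3.14, 3.14].

### API

Orientations are given as a unit quaternion [x, y, z, w].
In Python, from station import read_state, capture, get_calibration, close_job gives the robot as it stands.
- The arm moves only by the shell command python3 -m jog 'ROWS' [OPENING]. ROWS is JSON, a list that holds one entry, the list of rows, each a list of 6 numbers: the shift along the tool's x, y, z in mm, then the turn, a rotation vector about the tool's x, y, z in degrees. In form: [[[tx, ty, tz, rx, ry, rz], ...]]. A call has 1 to 12 rows; each row is the pose to reach, as a shift and turn from the pose commanded when the call began, along the tool's axes at that moment; what a row does not reach only later rows make up. A row lasts 1/12 s, in which the tool goes at most 41.7 mm and 7.16 degrees, less where a joint would pass 70% of its speed; a pose out of reach is approached as far as the arm can. A call with a gripper value outside its range is refused whole. OPENING is the opening in per cent of the stroke, from 0 (shut) to 100 (fully open), set as the call begins (- or left out, the last holds). The fingers move at their own pace and stop on an object; the grip force is fixed at half the most. Time passes only in rows, so rows that repeat a pose let the fingers close. It gives the time, the measured TCP pose, the force, the opening and the grip force at its end, in the units of the state.
- read_state(): the state, without advancing time (a new reading comes with each control period).
- capture(name): name is "scene" or "top"; returns (picture, depth): 420x560x3 uint8, blue, green, red; 420x560 float32, m along the optical axis (not along the pixel's ray), 0 where there is no reading.
- get_calibration(name): a dict with "intrinsics" (3x3 intrinsics, pixels), "R" (3x3) and "t" (3): a world point X has camera coordinates R X + t. Camera axes: x right, y down, z forward; pixel columns grow to the right and rows downward; lengths in m; the calibration is good to about 2 mm. A picture is of the moment at which its call begins. get_calibration takes no time and is no camera call.
- close_job(): hands the job in; it is judged then, once.
The state is a dict: "time": time; "qpos": joint angles; "qd": joint speeds; "joint_efforts": joint torques, N m; "tool_pos": TCP position; "eef_rot": TCP orientation; "force": force on the tool from outside, world axes, zero at the start; "wrist_torque": the same for the moment, N m; "opening": opening from 0.0 (shut) to 1.0 (fully open); "grip_force": force on a finger pad.
Only numpy, scipy, OpenCV 4.12 (cv2) and the standard library are available. Lean on these libraries where they do the work, as an engineer would, in place of code of your own. Each camera call takes 0.05 s, during which the arm holds its last target. There are 200 camera calls.

### The job

Fill the caddy for the table: stand the spice jar in the small round well, the small tin (the one taller than it is wide) in the square well and the jar of red jam in the large round well, each upright and right down on the floor of its well. The honey jar and the squat tin do not belong in it: leave them standing where they are.

Things in the scene. Friction and masses are not known exactly. Their poses are not given: they have to be found in the camera images.
- spice_jar_mid (a point): Slim glass spice jar with a broad red cap: 45 mm diameter (the glass 42), 106 mm tall, 0.11 kg. Loose, stands upright on the worktop. This point is at its centre, half-way up; z is its upright axis.
- small_tin_mid (a point): Small food tin, taller than wide: 58 mm diameter, 72 mm tall, 0.18 kg. Loose, stands upright on the worktop. This point is at its centre, half-way up; z is its upright axis.
- jam_mid (a point): Round glass jar of red jam with a green screw lid: 66 mm diameter (lid 60), 94 mm tall, 0.4 kg. Loose, stands upright on the worktop. This point is at its centre, half-way up; z is its upright axis.
- honey_mid (a point): Look-alike that stays where it is: glass jar of amber honey with a silver lid, 68 x 73 mm, 90 mm tall. Loose, stands upright on the worktop. This point is at its centre, half-way up; z is its upright axis.
- squat_tin_mid (a point): Look-alike that stays where it is: squat food tin, wider than tall, 75 mm diameter, 58 mm tall. Loose, stands upright on the worktop. This point is at its centre, half-way up; z is its upright axis.
- well_small_hole0 (a point): Fixed wooden insert, 94 x 94 mm, lying in the caddy, its top 36 mm above the worktop; a round well of 65 mm diameter, 25 mm deep, so its floor is 11 mm above the worktop. This point is the centre of the well's mouth, level with the insert's top; z is up, x and y run along the insert's sides. The three inserts change places in the caddy. For the spice jar.
- well_square_hole0 (a point): Fixed wooden insert, 94 x 94 mm, lying in the caddy, its top 36 mm above the worktop; a square well, 78 x 78 mm with sides along x and y, 25 mm deep, so its floor is 11 mm above the worktop. This point is the centre of the well's mouth, level with the insert's top; z is up, x and y run along the insert's sides. The three inserts change places in the caddy. For the small tin.
- well_large_hole0 (a point): Fixed wooden insert, 94 x 94 mm, lying in the caddy, its top 36 mm above the worktop; a round well of 84 mm diameter, 25 mm deep, so its floor is 11 mm above the worktop. This point is the centre of the well's mouth, level with the insert's top; z is up, x and y run along the insert's sides. The three inserts change places in the caddy. For the jar of jam.
- caddy: Fixed shallow wooden frame, 104 mm (its x) by 294 mm (its y), rim 28 mm high, a low steel bail sticking out 17 mm at each end; holds the three inserts in a row along its y, 95 mm apart. Origin: centre of its underside. Beware of the wide fixed shelf board above and behind: its front edge is at x = 0.60 m, its underside 0.455 m above the worktop; keep the wrist in front of it, also on sideways moves.
Things that resemble listed ones, but are neither listed nor needed, are in the scene too. What is shaped like the part that bears spice_jar_mid but turquoise is not meant.

How it is judged:
At the end, for the whole second after the job is handed in: Spice jar, small tin and jam jar stand at rest on the floors of the small round, square and large round well: within 0.1 rad of upright, 6 mm of resting height, 14 mm of the well's centre (square: 17 mm). Honey jar and squat tin are upright within 20 mm of where they started (horizontal distance between spice_jar_mid and well_small_hole0 below 0.014 m and z of spice_jar_mid in the frame of well_small_hole0 below 0.034 m and angle between each of spice_jar_mid, small_tin_mid, jam_mid, honey_mid, squat_tin_mid's own z axis and vertical below 0.1 rad and linear speed of each of spice_jar, small_tin, jam below 0.02 m/s and horizontal distance between small_tin_mid and well_square_hole0 below 0.017 m and z of small_tin_mid in the frame of well_square_hole0 below 0.017 m and horizontal distance between jam_mid and well_large_hole0 below 0.014 m and z of jam_mid in the frame of well_large_hole0 below 0.028 m and distance of each of honey_mid, squat_tin_mid from where it was at the start of the episode below 0.02 m); the robot touches nothing.
It fails at once if the honey jar is shifted by more than 20 mm, lifted or tipped (distance of honey_mid from where it was at the start of the episode above 0.02 m or angle between honey_mid's own z axis and vertical above 0.3 rad).
It fails at once if the squat tin is shifted by more than 20 mm, lifted or tipped (distance of squat_tin_mid from where it was at the start of the episode above 0.02 m or angle between squat_tin_mid's own z axis and vertical above 0.3 rad).
It also fails if it takes over 80 s, if anything falls off the work surface, if the arm or the gripper's body presses on something with over 40 N, if the wrist force passes 120 N, or if a joint passes its speed limit or range.

## Working session

There is one attempt and no reset: what is moved stays moved. The work goes in short steps, Python scripts to look and compute and a shell command to move; the robot and the scene stay as the last step left them, time stands still between calls to the robot, and variables do not carry over. Pictures are saved under pics/ and viewed, at most 14 in all, crops included, and the job is handed in when it is done.

```bash
mkdir -p pics; ls; python3 - <<'E'
from station import *
import cv2,numpy as np
for n in ("scene","top"):
    p,d=capture(n); cv2.imwrite(f"pics/{n}0.png",p); np.save(f"pics/{n}0.npy",d)
    c=get_calibration(n); print(n,c)
s=read_state(); print(s["time"],s["tool_pos"],s["eef_rot"],s["opening"])
E
```

```text
pics
scene {'intrinsics': array([[445.59550905,   0.        , 280.23694731],
       [  0.        , 445.59550905, 213.03392052],
       [  0.        ,   0.        ,   1.        ]]), 'R': array([[ 0.87198467, -0.48917849, -0.0186314 ],
       [-0.3019923 , -0.50758186, -0.80694567],
       [ 0.3852835 ,  0.70927079, -0.59033174]]), 't': array([-0.60215109,  0.0978166 ,  1.34841165])}
top {'intrinsics': array([[442.02770737,   0.        , 270.38328051],
       [  0.        , 442.02770737, 216.61831948],
       [  0.        ,   0.        ,   1.        ]]), 'R': array([[-0.00322568, -0.99998168,  0.00512172],
       [-0.98687548,  0.0023564 , -0.16146588],
       [ 0.16145085, -0.00557533, -0.986865  ]]), 't': array([-0.24146718,  0.56608466,  1.0549741 ])}
0.1 [ 0.27999795 -0.5858844   0.17612158] [ 9.75260241e-01  2.21057955e-01 -1.35756426e-04 -9.07828874e-04] 1.0010769809680398
```

View pics/scene0.png

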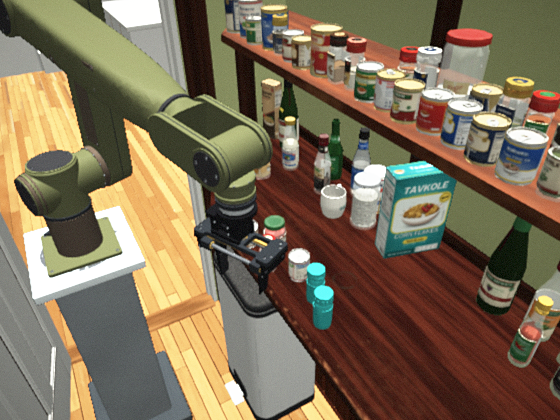

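View pics/top0.png

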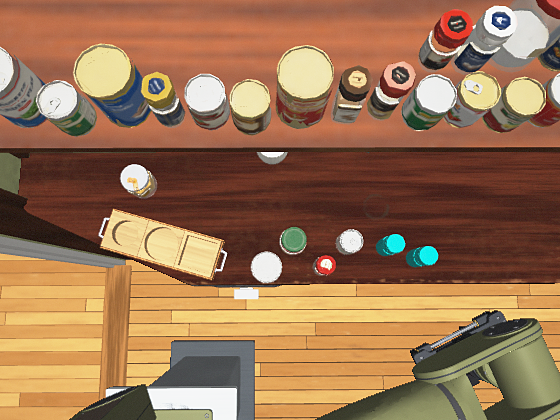

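The top view shows the caddy with wells at about (126,235), (163,245) and (202,252). The honey candidate is at (138,180), with a pale lid. The tins are at (267,267), which is wide, and (350,240), which is narrower. The jam's green lid is at (293,240). The red cap is at (325,265), and the turquoise decoy jars at (392,245) and (427,256) are not meant.

```bash
cat > h.py <<'E'
from station import *
import cv2,numpy as np
def ray(n,uv,z):
    c=get_calibration(n);K,R,t=c["intrinsics"],np.array(c["R"]),np.array(c["t"])
    o=-R.T@t; d=R.T@np.linalg.solve(K,[uv[0],uv[1],1.]); return o+d*(z-o[2])/d[2]
def cloud(n,D):
    c=get_calibration(n);K,R,t=c["intrinsics"],np.array(c["R"]),np.array(c["t"])
    v,u=np.mgrid[:D.shape[0],:D.shape[1]]
    P=np.stack([(u-K[0,2])/K[0,0]*D,(v-K[1,2])/K[1,1]*D,D],-1)
    W=(P-t)@R; W[D==0]=np.nan; return W
E
python3 - <<'E'
from h import *
D=np.load("pics/top0.npy"); W=cloud("top",D)
im=cv2.imread("pics/top0.png")
cv2.imwrite("pics/crop1.png",cv2.resize(im[150:300,90:290],None,fx=4,fy=4,interpolation=cv2.INTER_CUBIC)[:600,:800])
cv2.imwrite("pics/crop2.png",cv2.resize(im[210:300,240:440],None,fx=4,fy=4,interpolation=cv2.INTER_CUBIC))
# objects by height
m=((W[...,2]>0.045)&(W[...,2]<.2)&(W[...,0]<0.62)).astype(np.uint8); m[300:]=0
n,l,st,ce=cv2.connectedComponentsWithStats(m)
for i in range(1,n):
    if st[i,4]<60: continue
    P=W[l==i]; zt=np.percentile(P[:,2],90); T=P[P[:,2]>zt-.006]
    lo,hi=T.min(0),T.max(0)
    (cx,cy),r=cv2.minEnclosingCircle(T[:,:2].astype(np.float32))
    print(st[i],"ztop",zt.round(3),"c",np.round([cx,cy,r],4),"mean",T.mean(0).round(4))
m=((W[...,2]>0.031)&(W[...,2]<.041)).astype(np.uint8);m[:,:90]=0;m[:,240:]=0;m[:200]=0;m[290:]=0
n,l,st,ce=cv2.connectedComponentsWithStats(m)
for i in range(1,n):
    if st[i,4]>300: print(cv2.minAreaRect(W[l==i][:,:2].astype(np.float32)*1000))
for uv in [(126,235),(163,245),(202,252),(290,283),(400,283)]: print(uv,W[uv[1],uv[0]])
# well floors
m=((W[...,2]>0.006)&(W[...,2]<.016)).astype(np.uint8);m[:,:95]=0;m[:,235:]=0;m[:205]=0;m[285:]=0
n,l,st,ce=cv2.connectedComponentsWithStats(m)
for i in range(1,n):
    if st[i,4]>100: print(st[i],cv2.minAreaRect(W[l==i][:,:2].astype(np.float32)*1000))
E
```

```text
[  0 190  18  54 637] ztop 0.101 c [0.572  0.3927 0.0479] mean [0.5815 0.3932 0.1026]
[280 227  27  28 583] ztop 0.095 c [ 0.5047 -0.2982  0.0299] mean [ 0.5042 -0.298   0.093 ]
[338 229  25  25 474] ztop 0.071 c [ 0.5031 -0.438   0.0289] mean [ 0.5031 -0.4382  0.0684]
[380 234  25  21 405] ztop 0.107 c [ 0.4926 -0.5348  0.0221] mean [ 0.4928 -0.5345  0.1053]
[411 246  27  21 443] ztop 0.107 c [ 0.4651 -0.6099  0.022 ] mean [ 0.4646 -0.61    0.1054]
[251 252  31  31 747] ztop 0.057 c [ 0.4412 -0.2327  0.0375] mean [ 0.4414 -0.2325  0.0547]
[314 255  22  20 340] ztop 0.108 c [ 0.444  -0.3716  0.0221] mean [ 0.4437 -0.3712  0.1057]
((501.9190979003906, 31.38935089111328), (287.2591552734375, 100.41676330566406), 73.71409606933594)
(126, 235) [0.52466639 0.12562254 0.01026218]
(163, 245) [0.49878601 0.03029831 0.01038615]
(202, 252) [ 0.48090243 -0.06888831  0.00777953]
(290, 283) [ 0.40232904 -0.29285867 -0.0064304 ]
(400, 283) [ 0.40145852 -0.57438357 -0.00785558]
[114 221  24  25 440] ((529.2278442382812, 126.05522155761719), (60.74020767211914, 58.49477767944336), 14.576580047607422)
[146 228  32  32 775] ((503.0361022949219, 33.39011001586914), (80.00421142578125, 77.71395111083984), 0.7654312252998352)
[179 236  38  37 907] ((475.7425231933594, -58.87352752685547), (75.76380920410156, 78.16078186035156), 73.76055908203125)
```

View pics/crop1.png

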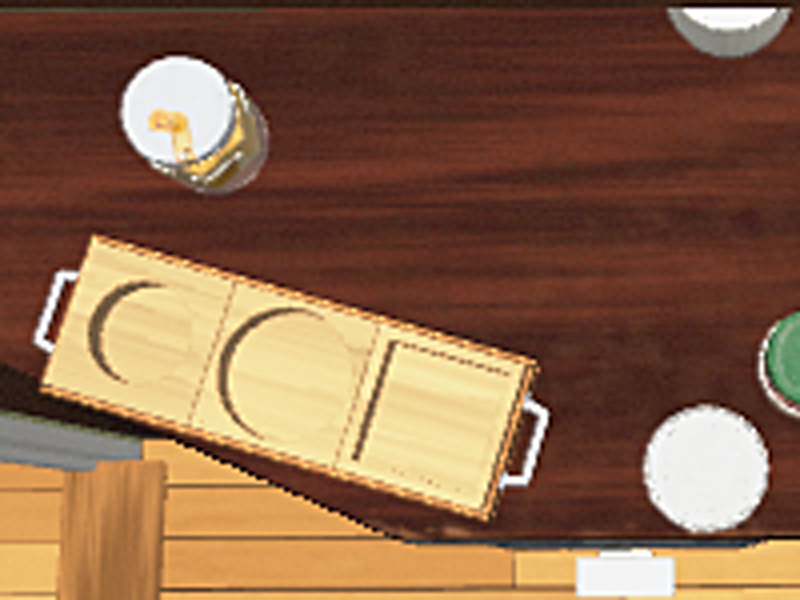

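View pics/crop2.png

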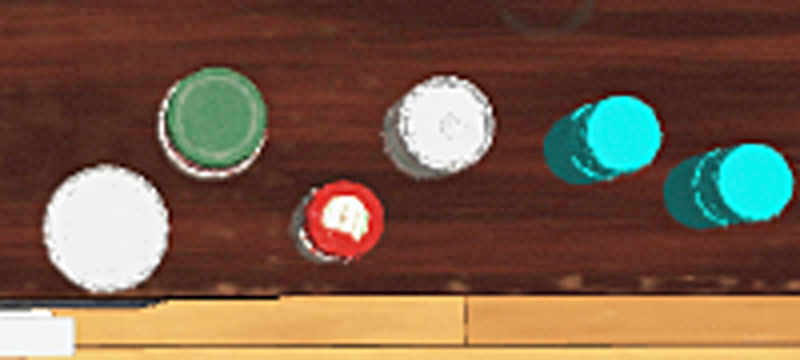

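The red cap at (325,265), with glass below it, is the spice jar, as opposed to the turquoise pair. The small tin is (350,240), with radius 29 mm and top at 71 mm. The squat tin is (267,267), radius 37 mm and top at 57 mm. The jam is (293,240), and the honey is (138,180) with amber sides. The wells are small (126,235), large (163,245) and square (202,252).

All grasps will close along world x, which is clear of the neighbours. I place the spice jar first, then the jam, then the tin.

```bash
cat >> h.py <<'E'
from scipy.spatial.transform import Rotation as Ro
def go(p,yaw):
    "shift mm and rotvec deg; tool down, tool y at world angle yaw (deg)"
    s=read_state();R0=Ro.from_quat(s["eef_rot"]);a=np.radians(yaw)
    y=np.array([np.cos(a),np.sin(a),0]);z=np.array([0,0,-1.]);x=np.cross(y,z)
    R1=Ro.from_matrix(np.c_[x,y,z])
    print((R0.inv().apply(np.array(p)-s["tool_pos"])*1000).round(1),np.degrees((R0.inv()*R1).as_rotvec()).round(1))
E
python3 - <<'E'
from h import *
print("honey",ray("top",(135,178),.09)); go((.444,-.372,.19),0)
E
```

```text
honey [0.65392745 0.08498901 0.09      ]
[ 240.2 -122.3  -13.6] [ -0.1  -0.1 -64.5]
```

```bash
python3 -m jog '[[[240,-122,-14,0,0,-64.5],[240,-122,-14,0,0,-64.5],[240,-122,-14,0,0,-64.5],[240,-122,-14,0,0,-64.5],[240,-122,-14,0,0,-64.5],[240,-122,-14,0,0,-64.5],[240,-122,-14,0,0,-64.5],[240,-122,-14,0,0,-64.5],[240,-122,-14,0,0,-64.5],[240,-122,-14,0,0,-64.5],[240,-122,-14,0,0,-64.5],[240,-122,-14,0,0,-64.5]]]' 100
python3 - <<'E'
from h import *
p,d=capture("scene"); cv2.imwrite("pics/s1.png",cv2.resize(p[150:350,150:400],None,fx=3,fy=3)); go((.444,-.372,.04),0)
print(read_state()["qpos"].round(2))
E
```

```text
time: 1.1
tool_pos: [0.4439, -0.373, 0.1909]
eef_rot: [0.708, 0.706, 0.0, -0.0]
force: [-0.2, 0.4, 0.6]
opening: 1.0
grip_force: 0.0
[  1.    0.2 151. ] [-0.  -0.  -0.1]
[-0.79 -0.04  1.79  0.    1.39 -0.79]
```

View pics/s1.png

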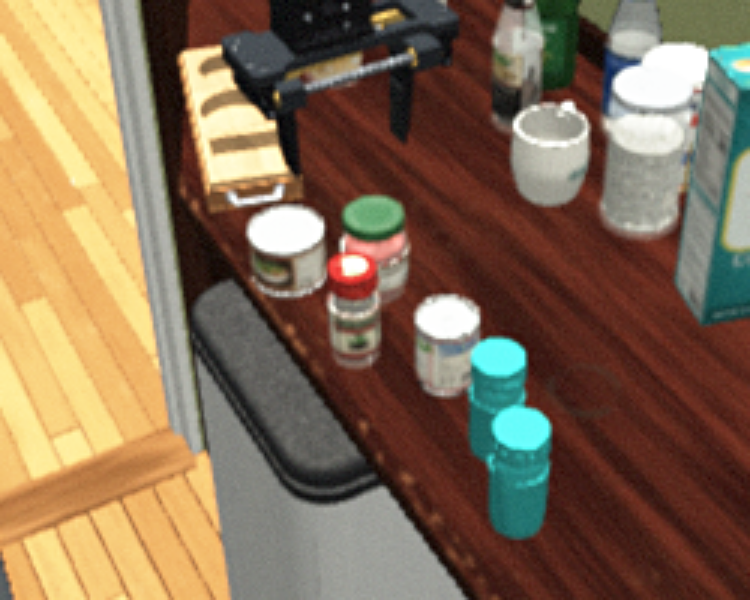

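The crop shows the spice jar with its red cap at (355,310), clear of its neighbours, and the cap fills about the top third. I'll grip the glass below it.

```bash
python3 -m jog '[[[1,0,40,0,0,0],[1,0,80,0,0,0],[1,0,115,0,0,0],[1,0,140,0,0,0],[1,0,154,0,0,0],[1,0,154,0,0,0]]]' 100 && python3 -m jog '[[[0,0,0,0,0,0],[0,0,0,0,0,0],[0,0,0,0,0,0],[0,0,0,0,0,0],[0,0,0,0,0,0],[0,0,0,0,0,0],[0,0,0,0,0,0],[0,0,0,0,0,0],[0,0,0,0,0,0],[0,0,0,0,0,0]]]' 0 && python3 -m jog '[[[0,0,-25,0,0,0],[0,0,-60,0,0,0],[0,0,-95,0,0,0],[0,0,-120,0,0,0],[0,0,-120,0,0,0],[0,0,-120,0,0,0]]]'
python3 -c "
from h import *
go((.529,.122,.156),-16)"
```

```text
time: 1.65
tool_pos: [0.4417, -0.37, 0.0331]
eef_rot: [0.707, 0.707, -0.0, -0.004]
force: [-1.3, 0.5, -0.1]
opening: 0.998
grip_force: 0.0
time: 2.48
tool_pos: [0.4442, -0.3719, 0.0374]
eef_rot: [0.707, 0.707, -0.0, 0.0]
force: [0.2, 0.3, 0.2]
opening: 0.462
grip_force: 30.0
time: 2.98
tool_pos: [0.445, -0.3727, 0.159]
eef_rot: [0.707, 0.707, -0.0, 0.002]
force: [-1.1, 0.1, -1.7]
opening: 0.461
grip_force: 30.0
[494.6  84.4   1.9] [ 0.2  0.1 16. ]
```

```bash
python3 -m jog '[[[20,3,0,0,0,1],[55,9,0,0,0,2],[95,16,0,0,0,3],[135,23,0,0,0,5],[175,30,0,0,0,6],[215,37,0,0,0,7],[255,43,0,0,0,8],[295,50,0,0,0,10],[335,57,0,0,0,11],[375,64,0,0,0,12],[415,71,0,0,0,14],[450,77,0,0,0,15]]]' && python3 -m jog '[[[25,5,0,0,0,1],[40,7,0,0,0,1],[44,7,0,0,0,1],[44,7,0,0,0,1],[44,7,0,0,0,1]]]'
python3 - <<'E'
from h import *
p,d=capture("top"); cv2.imwrite("pics/t2.png",cv2.resize(p[150:300,70:270],None,fx=4,fy=4)); go((.529,.122,.05),-16)
E
```

```text
time: 3.98
tool_pos: [0.5191, 0.0805, 0.1542]
eef_rot: [0.793, 0.609, -0.002, -0.001]
force: [-0.3, -0.7, -1.2]
opening: 0.461
grip_force: 30.0
time: 4.4
tool_pos: [0.5383, 0.1177, 0.1561]
eef_rot: [0.799, 0.602, -0.001, -0.0]
force: [-0.4, 0.3, -0.5]
opening: 0.461
grip_force: 30.0
[  1.9 -10.1 106.5] [-0.1  0.1 -0. ]
```

View pics/t2.png

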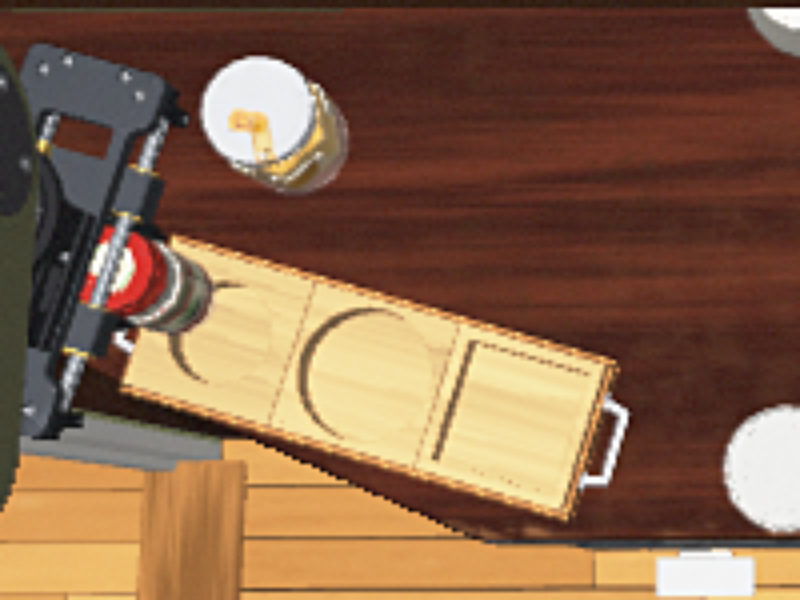

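The crop shows the spice jar held upright at (150,280) in the crop, above the small well at (220,330). The honey at (270,120) is clear. Now I correct by −10 mm in tool y and lower.

```bash
python3 -m jog '[[[1,-6,20,0,0,0],[2,-10,45,0,0,0],[2,-10,70,0,0,0],[2,-10,85,0,0,0],[2,-10,95,0,0,0],[2,-10,102,0,0,0],[2,-10,107,0,0,0],[2,-10,107,0,0,0],[2,-10,107,0,0,0]]]'
python3 -c "
from h import *
go((.529,.122,.0473),-16)"
```

```text
time: 5.2
tool_pos: [0.5306, 0.1233, 0.0511]
eef_rot: [0.799, 0.602, 0.001, 0.0]
force: [-0.2, 0.3, -0.9]
opening: 0.461
grip_force: 30.0
[-1.7 -1.2  3.8] [ 0.1 -0.   0. ]
```

```bash
python3 -m jog '[[[-1,-1,1,0,0,0],[-1,-1,2,0,0,0],[-1,-1,3,0,0,0],[-1,-1,3,0,0,0]]]' && python3 -m jog '[[[0,0,0,0,0,0],[0,0,0,0,0,0],[0,0,0,0,0,0],[0,0,0,0,0,0],[0,0,0,0,0,0],[0,0,0,0,0,0]]]' 90 && python3 -m jog '[[[0,0,-20,0,0,0],[0,0,-50,0,0,0],[0,0,-90,0,0,0],[0,0,-110,0,0,0],[0,0,-125,0,0,0],[0,0,-130,0,0,0]]]'
python3 -c "
from h import *
go((.505,-.298,.178),0)"
```

```text
time: 5.53
tool_pos: [0.5293, 0.123, 0.0483]
eef_rot: [0.798, 0.602, 0.001, 0.0]
force: [-0.4, 0.3, 2.6]
opening: 0.463
grip_force: 30.0
time: 6.03
tool_pos: [0.5286, 0.1228, 0.0471]
eef_rot: [0.798, 0.602, -0.0, -0.0]
force: [-0.3, 0.6, -0.2]
opening: 0.825
grip_force: 0.0
time: 6.53
tool_pos: [0.5305, 0.1231, 0.1811]
eef_rot: [0.798, 0.602, 0.003, 0.001]
force: [0.4, 0.2, -0.7]
opening: 0.903
grip_force: 0.0
[-411.9   91.2    2.6] [  0.3  -0.1 -16. ]
```

```bash
python3 -m jog '[[[-40,9,0,0,0,-2],[-80,18,0,0,0,-4],[-120,27,0,0,0,-6],[-160,36,0,0,0,-8],[-200,45,0,0,0,-10],[-240,54,0,0,0,-12],[-280,63,0,0,0,-14],[-320,72,0,0,0,-16],[-360,81,0,0,0,-16],[-390,87,0,0,0,-16],[-408,91,0,0,0,-16],[-412,91,0,0,0,-16]]]' 100 && python3 -m jog '[[[0,0,0,0,0,0],[0,0,0,0,0,0]]]'
python3 - <<'E'
from h import *
p,d=capture("top"); cv2.imwrite("pics/t3.png",cv2.resize(p[190:300,80:340],None,fx=3,fy=3)[:,:800]); W=cloud("top",d)
P=W[200:290,90:240].reshape(-1,3);P=P[(P[:,2]>.10)]
T=P[P[:,2]>np.nanpercentile(P[:,2],90)-.008];print(len(T),T.mean(0),np.nanmax(P[:,2]),cv2.minEnclosingCircle(T[:,:2].astype(np.float32)))
go((.505,-.298,.043),0)
E
```

```text
time: 7.53
tool_pos: [0.5017, -0.3011, 0.1756]
eef_rot: [0.708, 0.706, -0.0, -0.001]
force: [-0.3, -0.2, 0.3]
opening: 0.999
grip_force: 0.0
time: 7.7
tool_pos: [0.5025, -0.2974, 0.1762]
eef_rot: [0.707, 0.707, 0.0, -0.001]
force: [0.1, -0.4, 0.6]
opening: 0.999
grip_force: 0.0
385 [ 0.39521829 -0.18549736  0.58021845] 0.5872392814346793 ((0.39857128262519836, -0.17912404239177704), 0.024853674694895744)
[ -1.1   2.4 133.5] [-0.1 -0.1  0.1]
```

View pics/t3.png

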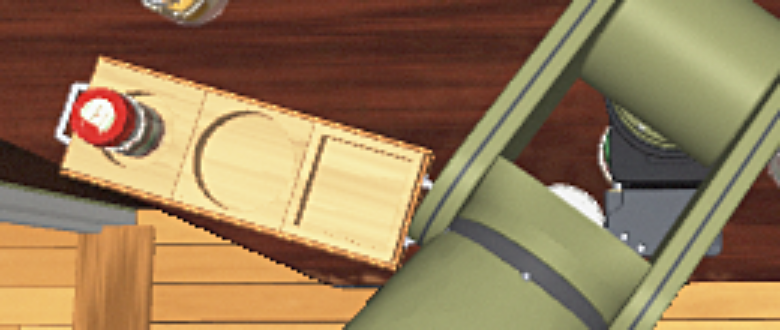

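The crop shows the spice jar standing in the small well at (105,115). The gripper is now over the jam's lid at (605,150). Next I grasp the jam.

```bash
python3 -m jog '[[[-1,2,25,0,0,0],[-1,2,60,0,0,0],[-1,2,95,0,0,0],[-1,2,120,0,0,0],[-1,2,130,0,0,0],[-1,2,133,0,0,0],[-1,2,133,0,0,0]]]' 100 && python3 -m jog '[[[0,0,0,0,0,0],[0,0,0,0,0,0],[0,0,0,0,0,0],[0,0,0,0,0,0],[0,0,0,0,0,0],[0,0,0,0,0,0],[0,0,0,0,0,0],[0,0,0,0,0,0]]]' 0 && python3 -m jog '[[[0,0,-15,0,0,0],[0,0,-40,0,0,0],[0,0,-70,0,0,0],[0,0,-90,0,0,0],[0,0,-100,0,0,0],[0,0,-100,0,0,0]]]'
python3 -c "
from h import *
go((.503,.0305,.143),-16)"
```

```text
time: 8.33
tool_pos: [0.5052, -0.2985, 0.0443]
eef_rot: [0.706, 0.708, 0.0, -0.0]
force: [-0.2, 0.2, 0.1]
opening: 1.001
grip_force: 0.0
time: 9.0
tool_pos: [0.5052, -0.2996, 0.0448]
eef_rot: [0.707, 0.707, 0.0, 0.0]
force: [0.5, -0.4, 0.5]
opening: 0.622
grip_force: 30.0
time: 9.5
tool_pos: [0.5058, -0.3, 0.1463]
eef_rot: [0.707, 0.707, 0.0, 0.002]
force: [0.6, -1.2, -4.0]
opening: 0.624
grip_force: 30.0
[330.5  -2.6   2.6] [ 0.2  0.1 16. ]
```

```bash
python3 -m jog '[[[20,0,0,0,0,1],[50,0,0,0,0,3],[85,0,0,0,0,5],[120,-1,0,0,0,7],[155,-1,0,0,0,9],[190,-1,0,0,0,11],[225,-2,0,0,0,12],[260,-2,0,0,0,14],[290,-2,0,0,0,15],[313,-3,0,0,0,16],[326,-3,0,0,0,16],[330,-3,0,0,0,16]]]' && python3 -m jog '[[[0,0,0,0,0,0],[0,0,0,0,0,0],[0,0,0,0,0,0]]]'
python3 -c "
from h import *
go((.503,.0305,.058),-16)"
```

```text
time: 10.5
tool_pos: [0.4996, 0.0328, 0.1412]
eef_rot: [0.798, 0.603, -0.002, -0.002]
force: [0.3, 0.0, -4.0]
opening: 0.629
grip_force: 30.0
time: 10.75
tool_pos: [0.5012, 0.0297, 0.1434]
eef_rot: [0.799, 0.602, -0.001, -0.0]
force: [-0.3, -0.7, -3.8]
opening: 0.63
grip_force: 30.0
[ 1.3  1.6 85.3] [-0.1  0.  -0. ]
```

```bash
python3 - <<'E'
from h import *
p,d=capture("scene"); a=p[130:300,130:340]; p2,_=capture("top"); b=p2[170:300,60:270]
cv2.imwrite("pics/j4.png",np.hstack([cv2.resize(a,(400,324)),cv2.resize(b,(400,324))]))
E
```

```text
(no output)
```

View pics/j4.png

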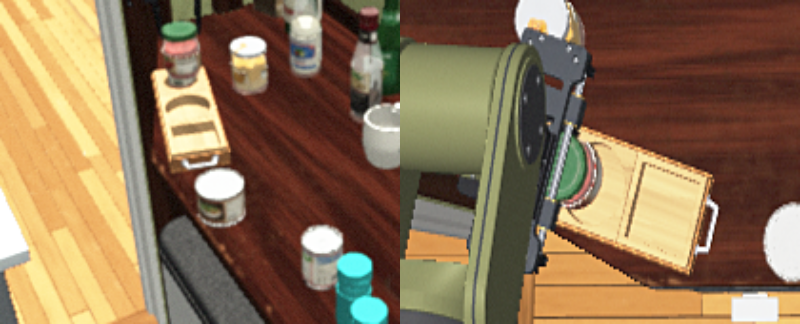

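The left half shows the jam hanging upright at (180,50) over the caddy. The right half shows its lid between the fingers, over the middle well at (575,170). The honey, at (545,15), is clear. Lowering.

```bash
python3 -m jog '[[[1,2,20,0,0,0],[1,2,45,0,0,0],[1,2,62,0,0,0],[1,2,72,0,0,0],[1,2,78,0,0,0],[1,2,82,0,0,0],[1,2,84,0,0,0],[1,2,86,0,0,0],[1,2,87,0,0,0],[1,2,87,0,0,0]]]'
python3 -c "
from h import *
go((.503,.0305,.0555),-16)"
```

```text
time: 11.68
tool_pos: [0.5044, 0.0311, 0.0579]
eef_rot: [0.798, 0.602, 0.0, 0.0]
force: [0.2, 0.2, -4.8]
opening: 0.627
grip_force: 30.0
[-1.  -1.1  2.4] [ 0.1 -0.   0. ]
```

```bash
python3 -m jog '[[[0,0,1,0,0,0],[0,0,2,0,0,0],[0,0,3,0,0,0],[0,0,3,0,0,0]]]'
```

```text
time: 12.02
tool_pos: [0.5044, 0.0309, 0.0558]
eef_rot: [0.798, 0.602, 0.0, 0.0]
force: [-2.3, -0.7, 4.0]
opening: 0.626
grip_force: 30.0
```

Contact with the floor (+4 N, at the expected height). Releasing.

```bash
python3 -m jog '[[[0,0,0,0,0,0],[0,0,0,0,0,0],[0,0,0,0,0,0],[0,0,0,0,0,0],[0,0,0,0,0,0],[0,0,0,0,0,0]]]' 95 && python3 -m jog '[[[0,0,-20,0,0,0],[0,0,-50,0,0,0],[0,0,-85,0,0,0],[0,0,-110,0,0,0],[0,0,-122,0,0,0],[0,0,-122,0,0,0]]]'
python3 -c "
from h import *
go((.503,-.438,.175),0)"
```

```text
time: 12.52
tool_pos: [0.5039, 0.0312, 0.0542]
eef_rot: [0.798, 0.602, 0.0, -0.0]
force: [-0.7, 0.6, 0.6]
opening: 0.937
grip_force: 0.0
time: 13.02
tool_pos: [0.506, 0.031, 0.1799]
eef_rot: [0.798, 0.602, 0.003, 0.002]
force: [0.4, 0.1, 0.1]
opening: 0.949
grip_force: 0.0
[-451.8  126.     5. ] [  0.4  -0.  -16. ]
```

```bash
python3 -m jog '[[[-35,10,0,0,0,-2],[-75,21,0,0,0,-4],[-115,32,0,0,0,-6],[-155,43,0,0,0,-8],[-195,54,0,0,0,-10],[-235,65,0,0,0,-12],[-275,76,0,0,0,-14],[-315,87,0,0,0,-16],[-355,98,0,0,0,-16],[-395,110,0,0,0,-16],[-430,120,2,0,0,-16],[-452,126,4,0,0,-16]]]' 100 && python3 -m jog '[[[0,0,0,0,0,0],[0,0,0,0,0,0],[0,0,0,0,0,0]]]'
python3 - <<'E'
from h import *
p,d=capture("top"); cv2.imwrite("pics/t5.png",cv2.resize(p[150:300,80:340],None,fx=3,fy=3)[:,:800])
go((.503,-.438,.034),0)
E
```

```text
time: 14.02
tool_pos: [0.499, -0.4408, 0.1686]
eef_rot: [0.708, 0.707, -0.0, -0.002]
force: [0.5, 0.9, 0.1]
opening: 0.998
grip_force: 0.0
time: 14.27
tool_pos: [0.5001, -0.4368, 0.17]
eef_rot: [0.707, 0.707, 0.0, -0.002]
force: [1.8, -0.3, -0.3]
opening: 0.998
grip_force: 0.0
[ -1.8   2.8 136.7] [-0.1 -0.1  0.1]
```

View pics/t5.png

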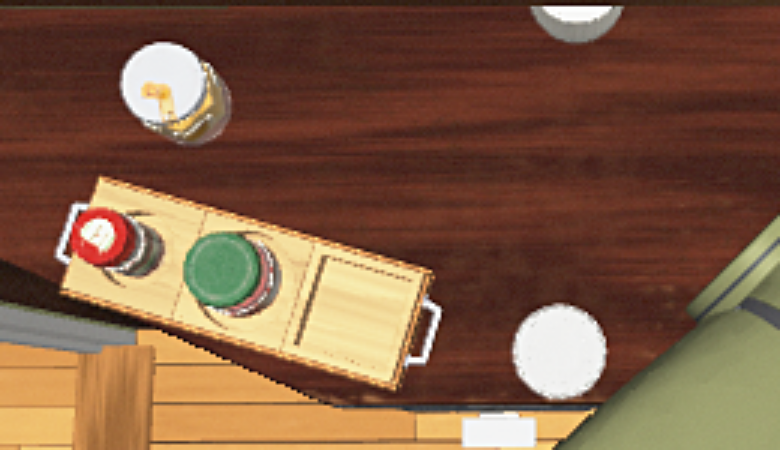

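The crop shows spice (105,235) and jam (225,270) standing in their wells, with honey and squat tin unmoved. Now the tin.

```bash
python3 -m jog '[[[-2,3,25,0,0,0],[-2,3,60,0,0,0],[-2,3,95,0,0,0],[-2,3,120,0,0,0],[-2,3,132,0,0,0],[-2,3,136,0,0,0],[-2,3,136,0,0,0]]]' 100 && python3 -m jog '[[[0,0,0,0,0,0],[0,0,0,0,0,0],[0,0,0,0,0,0],[0,0,0,0,0,0],[0,0,0,0,0,0],[0,0,0,0,0,0],[0,0,0,0,0,0],[0,0,0,0,0,0],[0,0,0,0,0,0]]]' 0 && python3 -m jog '[[[0,0,-15,0,0,0],[0,0,-40,0,0,0],[0,0,-70,0,0,0],[0,0,-95,0,0,0],[0,0,-105,0,0,0],[0,0,-105,0,0,0]]]'
python3 -c "
from h import *
go((.476,-.0605,.14),-16)"
```

```text
time: 14.9
tool_pos: [0.5038, -0.4391, 0.0359]
eef_rot: [0.706, 0.708, 0.0, -0.001]
force: [0.6, 0.2, 0.4]
opening: 0.997
grip_force: 0.0
time: 15.65
tool_pos: [0.5036, -0.4401, 0.0362]
eef_rot: [0.707, 0.707, -0.0, -0.0]
force: [-0.8, -0.1, 0.7]
opening: 0.424
grip_force: 0.0
time: 16.15
tool_pos: [0.5055, -0.4419, 0.1464]
eef_rot: [0.707, 0.707, -0.0, 0.004]
force: [-0.1, 0.3, 0.2]
opening: 0.028
grip_force: 0.0
[381.5 -29.3   4.1] [ 0.4  0.3 16. ]
```

The grip missed: the fingers closed with no force. I'll move aside and look.

```bash
python3 - <<'E'
from h import *
p,d=capture("scene"); p2,d2=capture("top")
cv2.imwrite("pics/m6.png",np.hstack([cv2.resize(p[180:340,200:380],(400,356)),cv2.resize(p2[200:300,260:460],(400,200)).copy() if 0 else cv2.resize(p2[160:338,260:460],(400,356))]))
E
```

```text
(no output)
```

View pics/m6.png

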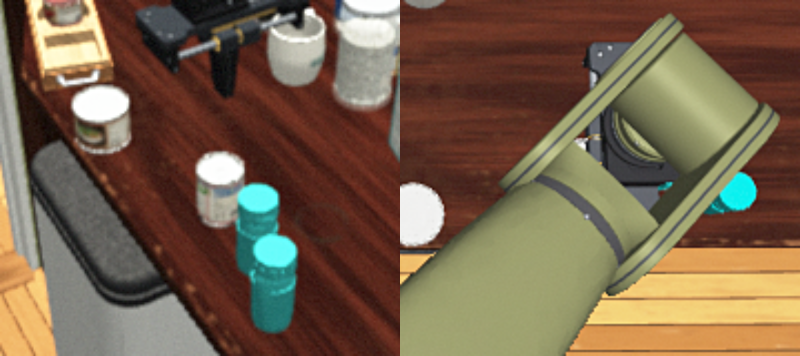

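The tin still stands, at about (220,190) in the left half. I'll measure it from the scene camera.

```bash
python3 - <<'E'
from h import *
for n,D in (("start",np.load("pics/scene0.npy")),("now",capture("scene")[1])):
    W=cloud("scene",D); m=np.zeros(D.shape,bool); m[238:290,280:325]=1
    w=W[m]; T=w[(abs(w[:,2]-.071)<.006)&(abs(w[:,0]-.5)<.07)&(w[:,1]>-.49)]
    print(n,len(T),T.mean(0).round(4),T.min(0).round(3),T.max(0).round(3),cv2.minEnclosingCircle(T[:,:2].astype(np.float32)))
E
```

```text
start 231 [ 0.502  -0.4408  0.0675] [ 0.475 -0.47   0.065] [ 0.531 -0.411  0.073] ((0.5000942945480347, -0.4413335919380188), 0.030957063660025597)
now 228 [ 0.5027 -0.4403  0.0675] [ 0.473 -0.468  0.065] [ 0.532 -0.411  0.073] ((0.5022550821304321, -0.44061368703842163), 0.030285723507404327)
```

The tin has not moved, so the fingers must have closed above it. I'll check where the fingertips really are against the reported TCP.

```bash
python3 - <<'E'
from h import *
p,D=capture("scene"); s=read_state(); print(s["tool_pos"],s["eef_rot"],s["opening"])
W=cloud("scene",D); t=s["tool_pos"]
m=(abs(W[...,0]-t[0])<.07)&(abs(W[...,1]-t[1])<.05)&(W[...,2]>.09)&(W[...,2]<.3)
w=W[m]; vs,us=np.nonzero(m); o=np.argsort(w[:,2])[:12]; print(np.c_[us[o],vs[o],w[o].round(3)])
h,e=np.histogram(w[:,2],bins=np.arange(.09,.3,.01)); print(h)
cv2.imwrite("pics/f7.png",cv2.resize(p[150:300,220:400],None,fx=4,fy=4,interpolation=cv2.INTER_CUBIC))
E
```

```text
[ 0.50267464 -0.43907807  0.13870658] [ 7.06851141e-01  7.07359558e-01  1.68243031e-05 -1.97991794e-03] 0.005182997968228009
[[ 2.96e+02  2.23e+02  4.99e-01 -4.30e-01  1.73e-01]
 [ 3.02e+02  2.26e+02  5.06e-01 -4.48e-01  1.73e-01]
 [ 2.98e+02  2.25e+02  4.99e-01 -4.40e-01  1.74e-01]
 [ 2.99e+02  2.26e+02  4.98e-01 -4.46e-01  1.75e-01]
 [ 3.01e+02  2.26e+02  5.02e-01 -4.49e-01  1.75e-01]
 [ 3.00e+02  2.27e+02  4.98e-01 -4.52e-01  1.76e-01]
 [ 2.97e+02  2.24e+02  4.97e-01 -4.38e-01  1.76e-01]
 [ 2.98e+02  2.24e+02  4.98e-01 -4.42e-01  1.78e-01]
 [ 2.96e+02  2.21e+02  5.00e-01 -4.29e-01  1.79e-01]
 [ 3.02e+02  2.25e+02  5.04e-01 -4.51e-01  1.79e-01]
 [ 3.00e+02  2.26e+02  4.98e-01 -4.52e-01  1.79e-01]
 [ 3.03e+02  2.25e+02  5.06e-01 -4.53e-01  1.80e-01]]
[  0   0   0   0   0   0   0   0  14  24  28  31  33  41  31   2  32 180
 181 125]
```

View pics/f7.png

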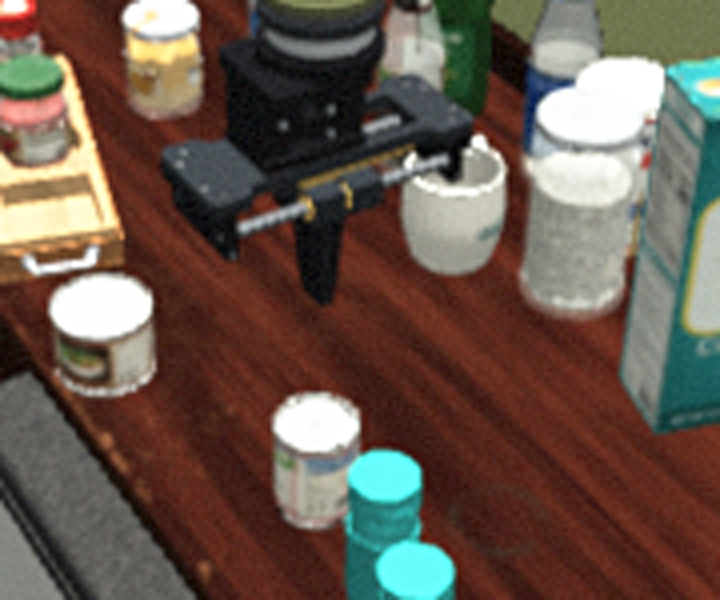

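The fingertips sit at z ≈ 0.173 while the reported TCP is at 0.139 (tip at (325,295) in the crop). So the real tips are about 35 mm higher than reported, and x and y agree. I'll open, then go down about 135 mm so the real tips reach about 0.039.

```bash
python3 -m jog '[[[0,0,0,0,0,0],[0,0,0,0,0,0],[0,0,0,0,0,0],[0,0,0,0,0,0],[0,0,0,0,0,0],[0,0,0,0,0,0],[0,0,0,0,0,0],[0,0,0,0,0,0],[0,0,0,0,0,0],[0,0,0,0,0,0],[0,0,0,0,0,0],[0,0,0,0,0,0]]]' 100 && python3 -m jog '[[[0,0,20,0,0,0],[0,0,45,0,0,0],[0,0,70,0,0,0],[0,0,90,0,0,0],[0,0,105,0,0,0],[0,0,115,0,0,0],[0,0,122,0,0,0],[0,0,128,0,0,0],[0,0,132,0,0,0],[0,0,135,0,0,0],[0,0,135,0,0,0]]]'
```

```text
time: 17.35
tool_pos: [0.5037, -0.4401, 0.1413]
eef_rot: [0.707, 0.707, 0.0, 0.0]
force: [-0.1, 0.2, -0.2]
opening: 0.789
grip_force: 0.0
time: 18.27
tool_pos: [0.5039, -0.4403, 0.0064]
eef_rot: [0.707, 0.707, -0.0, 0.0]
force: [0.3, -0.0, -0.1]
opening: 1.002
grip_force: 0.0
```

```bash
python3 -m jog '[[[0,0,0,0,0,0],[0,0,0,0,0,0],[0,0,0,0,0,0],[0,0,0,0,0,0],[0,0,0,0,0,0],[0,0,0,0,0,0],[0,0,0,0,0,0],[0,0,0,0,0,0],[0,0,0,0,0,0]]]' 0 && python3 -m jog '[[[0,0,-15,0,0,0],[0,0,-40,0,0,0],[0,0,-70,0,0,0],[0,0,-95,0,0,0],[0,0,-105,0,0,0],[0,0,-105,0,0,0],[0,0,-105,0,0,0]]]'
python3 -c "
from h import *
go((.476,-.0605,.111),-16)"
```

```text
time: 19.02
tool_pos: [0.5037, -0.4402, 0.0064]
eef_rot: [0.707, 0.707, -0.0, -0.0]
force: [-1.0, -0.3, 1.1]
opening: 0.598
grip_force: 30.0
time: 19.6
tool_pos: [0.5036, -0.44, 0.1112]
eef_rot: [0.707, 0.707, 0.0, 0.0]
force: [0.1, -0.7, -2.5]
opening: 0.602
grip_force: 30.0
[ 3.795e+02 -2.730e+01  1.000e-01] [ 0.  0. 16.]
```

```bash
python3 -m jog '[[[20,-1,0,0,0,1],[50,-4,0,0,0,3],[85,-6,0,0,0,5],[125,-9,0,0,0,7],[165,-12,0,0,0,9],[205,-15,0,0,0,11],[245,-18,0,0,0,12],[285,-21,0,0,0,14],[320,-24,0,0,0,15],[350,-26,0,0,0,16],[370,-27,0,0,0,16],[379,-27,0,0,0,16]]]' && python3 -m jog '[[[0,0,0,0,0,0],[0,0,0,0,0,0],[0,0,0,0,0,0],[0,0,0,0,0,0]]]'
python3 - <<'E'
from h import *
p,d=capture("scene"); a=p[130:300,180:390]; p2,_=capture("top"); b=p2[170:300,60:270]
cv2.imwrite("pics/k8.png",np.hstack([cv2.resize(a,(400,324)),cv2.resize(b,(400,324))]))
go((.476,-.0605,.0194),-16)
E
```

```text
time: 20.6
tool_pos: [0.4741, -0.0582, 0.1083]
eef_rot: [0.798, 0.603, -0.001, -0.002]
force: [-0.7, 0.2, -2.0]
opening: 0.597
grip_force: 30.0
time: 20.93
tool_pos: [0.4764, -0.0623, 0.1109]
eef_rot: [0.799, 0.601, -0.0, -0.0]
force: [-0.1, 0.2, -0.8]
opening: 0.599
grip_force: 30.0
[ 1.5 -0.9 91.7] [-0.   0.  -0.1]
```

View pics/k8.png

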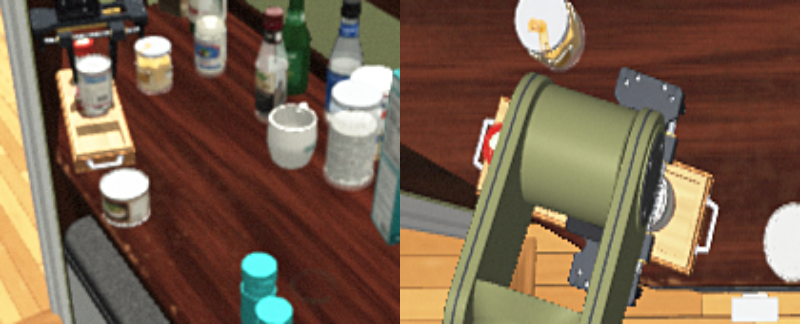

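The tin hangs upright at (93,85) in the left half. The right half shows it above the square well, at (655,205). Lowering.

```bash
python3 -m jog '[[[1,-1,20,0,0,0],[1,-1,45,0,0,0],[1,-1,62,0,0,0],[1,-1,74,0,0,0],[1,-1,82,0,0,0],[1,-1,87,0,0,0],[1,-1,90,0,0,0],[1,-1,92,0,0,0],[1,-1,93,0,0,0],[1,-1,94,0,0,0],[1,-1,94,0,0,0]]]'
```

```text
time: 21.95
tool_pos: [0.4762, -0.06, 0.0178]
eef_rot: [0.798, 0.602, 0.0, 0.0]
force: [0.2, 0.4, -1.4]
opening: 0.597
grip_force: 30.0
```

```bash
python3 -m jog '[[[0,0,1,0,0,0],[0,0,2,0,0,0],[0,0,2,0,0,0]]]' && python3 -m jog '[[[0,0,0,0,0,0],[0,0,0,0,0,0],[0,0,0,0,0,0],[0,0,0,0,0,0],[0,0,0,0,0,0],[0,0,0,0,0,0]]]' 95 && python3 -m jog '[[[0,0,-20,0,0,0],[0,0,-50,0,0,0],[0,0,-85,0,0,0],[0,0,-120,0,0,0],[0,0,-150,0,0,0],[0,0,-165,0,0,0]]]' && python3 -m jog '[[[-40,0,0,0,0,0],[-80,0,0,0,0,0],[-120,0,0,0,0,0],[-160,0,0,0,0,0],[-200,0,0,0,0,0],[-240,0,0,0,0,0],[-270,0,0,0,0,0],[-290,0,0,0,0,0],[-300,0,0,0,0,0],[-300,0,0,0,0,0]]]'
python3 - <<'E'
from h import *
p,d=capture("top"); W=cloud("top",d)
cv2.imwrite("pics/t9.png",cv2.resize(p[150:300,80:340],None,fx=3,fy=3)[:,:800])
m=((W[...,2]>0.05)&(W[...,2]<.2)&(W[...,0]<.6)).astype(np.uint8); m[300:]=0;m[:200]=0
n,l,st,ce=cv2.connectedComponentsWithStats(m)
for i in range(1,n):
    if st[i,4]<60: continue
    P=W[l==i]; zt=np.percentile(P[:,2],90); T=P[P[:,2]>zt-.006]
    print(zt.round(3),T[:,2].std().round(4),cv2.minEnclosingCircle(T[:,:2].astype(np.float32)))
E
```

```text
time: 22.2
tool_pos: [0.4764, -0.06, 0.0173]
eef_rot: [0.798, 0.602, 0.0, 0.0]
force: [-5.2, 0.9, 8.6]
opening: 0.599
grip_force: 30.0
time: 22.7
tool_pos: [0.4757, -0.0599, 0.0151]
eef_rot: [0.798, 0.602, -0.0, -0.0]
force: [-0.6, -0.3, 0.1]
opening: 0.93
grip_force: 0.0
time: 23.2
tool_pos: [0.4778, -0.0604, 0.1852]
eef_rot: [0.798, 0.602, 0.002, 0.003]
force: [-0.1, -0.0, -0.6]
opening: 0.953
grip_force: 0.0
time: 24.03
tool_pos: [0.3926, -0.3497, 0.18]
eef_rot: [0.799, 0.601, -0.0, -0.0]
force: [-0.3, 0.2, 0.3]
opening: 0.949
grip_force: 0.0
0.1 0.0049 ((0.561479389667511, 0.393871009349823), 0.03822337090969086)
0.119 0.0019 ((0.5282034873962402, 0.1231316477060318), 0.022277425974607468)
0.107 0.0019 ((0.5035995841026306, 0.03114614635705948), 0.030120396986603737)
0.107 0.0019 ((0.4934641122817993, -0.534674882888794), 0.022596435621380806)
0.082 0.002 ((0.476146399974823, -0.058666639029979706), 0.028880810365080833)
0.107 0.0018 ((0.46508270502090454, -0.6103031635284424), 0.022152608260512352)
0.057 0.002 ((0.4411409795284271, -0.23244427144527435), 0.03752439469099045)
```

View pics/t9.png

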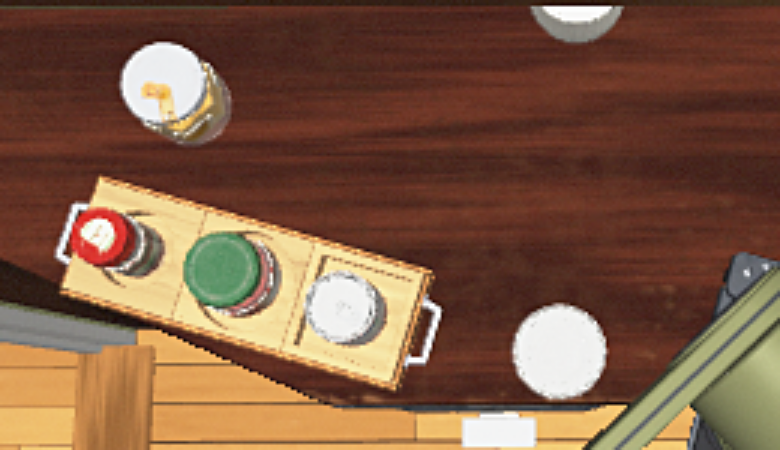

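All three stand in their wells at (100,235), (225,270) and (345,305). Their tops are at 119, 107 and 82 mm, each about 11 mm above where they stood on the worktop. Honey and squat tin have not moved, and the gripper is clear.

```bash
python3 -c "
from station import *
print(close_job())"
```

```text
the job is handed in; nothing more can be done
None
```

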